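# Hang the reading magnifier on its headed peg

### The job

Put the reading magnifier away: take it off the closed register and hang it by the keyhole in its handle on the small-headed peg of the sloping rack, passing the keyhole over the peg's head until the plate lies on the board, then sliding the magnifier down the slope until the peg sits fully home in the narrow end of the slot. Leave it hanging straight down the slope, flat on the board, and let go. The peg is clamped somewhere along its slot, so find it by sight or feel, do not force anything, and do not disturb the pen cup, the rubber stamp or the paste jar.

Things in the scene. Friction and masses are not known exactly. Their poses are not given: they have to be found in the camera images.
- magnifier: Reading magnifier, 194 mm long, about 160 g, lying flat on the register. Origin: on its underside below mid-handle; +x along the handle to the keyhole plate, +z up. Black handle: x -44 to 34 mm, 16 mm wide, 3 to 17 mm above the underside. Dark steel lens ring: outer diameter 76 mm, 14 mm thick, centred at x = -80 mm, underside level with the plate's.
- keyhole (a point): Centre of the keyhole's wide opening (eight-sided, 16 mm across, right through), on the plate's underside, at x = 48 mm of the magnifier; same axes. The steel keyhole plate: x 30 to 76 mm, 36 mm wide, 5 mm thick.
- slot_end (a point): Where the peg belongs: on the centre line of the keyhole's slot, on the plate's underside, at x = 64 mm of the magnifier; same axes. The slot is 9 mm wide and leads from the wide opening away from the lens to a square end at x = 68.5 mm.
- register: Closed bound register, blue-grey covers, 210 (x) x 260 (y) x 44 mm, too heavy to move; the magnifier lies on it. Origin: centre of its underside on the desk.
- rack: Grey steel desk rack, fixed, its low front edge turned to the robot's right: a board 250 mm long up the slope, 220 mm wide, 30 degrees from level, rising along +x. Origin: centre of its base. The board's upper face starts 20 mm high at x = -105 mm and ends 145 mm high at x = 112 mm. Two steel pegs stand on it 28 mm below its upper edge, 74 to 138 mm apart.
- peg_small_slot (a point): Middle of the slotted strip (46 mm long, level, left or right on the board) that carries the small-headed peg, on the board's face. +x up the slope, +y to the rack's left, +z out of the board (30 degrees from vertical, towards the rack's front). The peg is clamped tight somewhere in the strip's slot, up to 11 mm to either side (y) of this point; just where is not reported.
- peg_small: The strip with the small-headed peg; origin as peg_small_slot, but axes those of the rack (z vertical). The peg stands square to the board: neck 7 mm in diameter, 8 mm long, then a round flat head 13 mm in diameter, 5 mm thick, top edge bevelled 0.7 mm; 13 mm tall in all.
- peg_large_slot (a point): Middle of the other strip, same axes. Its peg is likewise clamped up to 11 mm off the middle.
- peg_large: The strip with the other peg; same origin as peg_large_slot, axes those of the rack. Same peg, but its head is 26 mm in diameter, too large for the keyhole.
- pen_cup: Black pen cup, 72 mm in diameter, 95 mm tall, pens to 155 mm. Origin: centre of its underside. Leave alone.
- stamp: Wooden rubber stamp standing up, 42 mm in diameter, 76 mm tall. Origin: centre of its underside. Leave alone.
- paste: White paste jar, 56 mm in diameter, 105 mm tall. Origin: centre of its underside. Leave alone.
Things that resemble listed ones, but are neither listed nor needed, are in the scene too. What is meant by the magnifier is not orange or pink, and is the smaller of those in its own colour.

How it is judged:
By the outcome, as a careful person would: the job done as asked, in the order asked, and still so for the second after the job is handed in, with the robot touching nothing.
It also fails if it takes over 64 s, if anything falls off the work surface, if the arm or the gripper's body presses on something with over 40 N, if the wrist force passes 120 N, or if a joint passes its speed limit or range.

### The arm

A 6-joint arm with a two-finger parallel gripper is mounted at the origin on the work surface. World frame = base frame: x ahead of the robot, y to its left, z up, the work surface at z = 0. Lengths are in m, angles in degrees, forces in N, time in s.
With the tool pointing down it reaches from about 0.35 to 0.875 m from the base axis. Payload 4.2 kg.
Tool frame: the origin (TCP) lies at the very end of the fingers, on their centre line; the grasp point (between the pads) lies 19 mm behind it; z points along the fingers, y is the line along which they close (so a half turn about z gives the same grasp; the last joint's range is limited). The gripper opens to 87 mm and grips with 3 to 60 N. Pads are 19 mm wide; open, the fingers measure 117 mm over their backs; the gripper's body (75 mm by 190 mm) begins 51 mm behind the grasp point.
Start: joints at [-51.131, 22.042, 0.453, 0, -68.411, -14.817], TCP at [0.255, -0.571, 0.223] pointing down, gripper open.
Joint ranges: [-179.83, 179.83], [-69.29, 118.12], [-61.27, 80.66], [-181.25, 117.63], [-171.15, -9.14], [-177.46, 177.46]. Speed limits (degrees/s): [159.86, 159.86, 180, 180, 180, 180].

### API

Orientations are given as a 3x3 rotation matrix whose columns are the frame's x, y, z axes.
In Python, from station import r gives the robot as it stands.
- The arm moves only by the tool jog_arm, never from a script. Its argument "plan" is text: rows parted by semicolons, each of 7 numbers parted by spaces: the shift along the tool's x, y, z normalised to -1 to 1, where 1 is 0.025 m, then the turn, a rotation vector about the tool's x, y, z normalised to -1 to 1, where 1 is 8 degrees, then the closure, from -1 (fully open) to 1 (shut). A call has exactly 10 rows; each row shifts and turns the commanded pose from where the row before left it, along the tool's axes as they then stand; what a row does not reach is not made up. A row lasts 1/10 s, in which the tool goes at most 50 mm and 8.59 degrees, less where a joint would pass 70% of its speed; a pose out of reach is approached as far as the arm can. A call with a number of a shift or a turn outside -1 to 1 is refused whole. A call with a gripper value outside its range is refused whole. The fingers move at their own pace and stop on an object; the grip force is fixed at half the most. Time passes only in rows, so rows that do not move let the fingers close, or fill a call up. It gives the time, the measured TCP pose, the force, the opening and the grip force at its end, in the units of the state.
- r.sense(): the state, without advancing time (a new reading comes with each control period).
- r.capture(name): name is "side" or "top"; returns (picture, depth): 480x640x3 uint8, red, green, blue; 480x640 float32, m along the optical axis (not along the pixel's ray), 0 where there is no reading.
- r.get_calibration(name): a dict with "mtx" (3x3 intrinsics, pixels), "distortion" ([k1, k2, p1, p2, k3] as OpenCV has them; the pictures are not rectified), "extrinsics" (4x4, takes a point from camera to world coordinates). Camera axes: x right, y up, looking along -z (the intrinsics and any distortion apply to the point x, -y, -z); pixel columns grow to the right and rows downward; lengths in m; the calibration is good to about 2 mm. A picture is of the moment at which its call begins. get_calibration takes no time and is no camera call.
- r.finish_job(): hands the job in; it is judged then, once.
The state is a dict: "time_s": time; "joints": joint angles; "joint_velocities": joint speeds; "effort": joint torques, N m; "tcp_pos": TCP position; "ee_rot": TCP orientation; "wrist_force": force on the tool from outside, world axes, zero at the start; "moment": the same for the moment, N m; "gripper_width": opening from 0.0 (shut) to 1.0 (fully open); "gripper_force": force on a finger pad.
Only numpy, scipy, OpenCV 4.12 (cv2) and the standard library are available. Lean on these libraries where they do the work, as an engineer would, in place of code of your own. Each camera call takes 0.05 s, during which the arm holds its last target. There are 200 camera calls.

## Working session

There is one attempt and no reset: what is moved stays moved. The work goes in short steps, Python scripts to look and compute and a tool call to move; the robot and the scene stay as the last step left them, time stands still between calls to the robot, and variables do not carry over. Pictures are saved under pics/ and viewed, at most 10 in all, crops included, and the job is handed in when it is done.

Besides the shell and the picture viewer there is one more tool, called after "Emit:" as a command line: name --argument value ..., lists and objects as JSON in quotes. jog_arm: Moves the arm, as the interface text tells. Scaled input: -1 to 1 covers 0.025 m each way for a shift and 8 degrees each way for a turn. Its arguments: {"type":"object","properties":{"plan":{"type":"string"}},"required":["plan"]}

```bash
mkdir -p pics; ls
cat > h.py <<'E'
import numpy as np, cv2
from station import r
def cal(n):
    c=r.get_calibration(n); return np.array(c['mtx'],float),np.array(c['distortion'],float),np.array(c['extrinsics'],float)
def rays(n,uv):
    K,d,T=cal(n); p=cv2.undistortPoints(np.array(uv,float).reshape(-1,1,2),K,d).reshape(-1,2)
    D=np.c_[p[:,0],-p[:,1],-np.ones(len(p))]
    return T[:3,3],D@T[:3,:3].T
def onz(n,uv,z):
    o,D=rays(n,uv); return o+D*((z-o[2])/D[:,2])[:,None]
def withdepth(n,uv,dep):
    o,D=rays(n,uv); uv=np.array(uv,int).reshape(-1,2); return o+D*dep[uv[:,1],uv[:,0]][:,None]
def proj(n,P):
    K,d,T=cal(n); q=(np.array(P,float).reshape(-1,3)-T[:3,3])@T[:3,:3]
    q=q*[1,-1,-1]; return cv2.projectPoints(q,np.zeros(3),np.zeros(3),K,d)[0].reshape(-1,2)
E
python3 - <<'E'
from h import *
for n in('top','side'):
    im,d=r.capture(n); np.savez('pics/'+n+'0.npz',im=im,d=d); cv2.imwrite('pics/'+n+'0.png',im[:,:,::-1])
    K,dd,T=cal(n); print(n,K.round(1).tolist(),dd,T.round(3).tolist(),(d==0).mean())
s=r.sense();print({k:np.round(v,3).tolist() for k,v in s.items()})
E
```

```text
pics
top [[478.0, 0.0, 325.6], [0.0, 478.0, 234.0], [0.0, 0.0, 1.0]] [-0.07845229  0.          0.          0.          0.        ] [[-0.018, 0.998, -0.067, 0.403], [-1.0, -0.017, 0.011, -0.117], [0.01, 0.067, 0.998, 1.414], [0.0, 0.0, 0.0, 1.0]] 0.003818359375
side [[515.6, 0.0, 314.6], [0.0, 515.6, 231.7], [0.0, 0.0, 1.0]] [-0.01583329  0.          0.          0.          0.        ] [[-0.905, 0.276, -0.323, 0.105], [-0.424, -0.613, 0.667, 0.673], [-0.014, 0.741, 0.672, 0.896], [0.0, 0.0, 0.0, 1.0]] 0.003880208333333333
{'time_s': 0.1, 'joints': [-51.132, 22.087, 0.386, -0.026, -68.412, -14.817], 'joint_velocities': [0.01, -0.072, 0.224, -0.05, -0.011, 0.034], 'effort': [-0.0, -39.169, 18.793, 4.232, 0.013, -0.0], 'tcp_pos': [0.255, -0.57, 0.222], 'ee_rot': [[-0.913, -0.407, -0.001], [-0.407, 0.913, 0.002], [0.0, 0.002, -1.0]], 'wrist_force': [0.366, 0.124, 0.233], 'moment': [0.058, -0.045, 0.01], 'gripper_force': 0.0, 'gripper_width': 1.001}
```

View pics/top0.png

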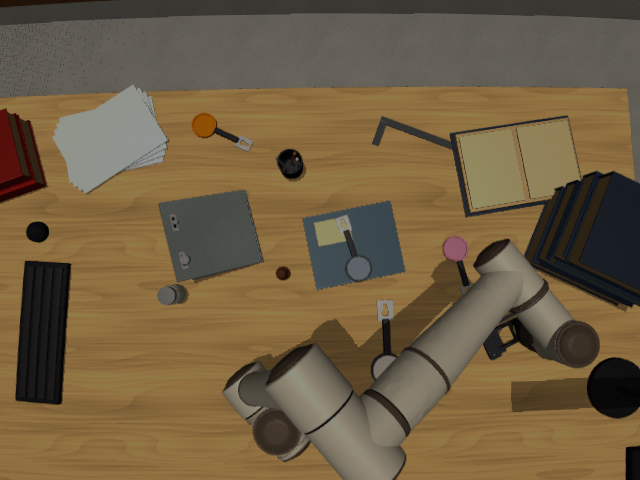

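View pics/side0.png

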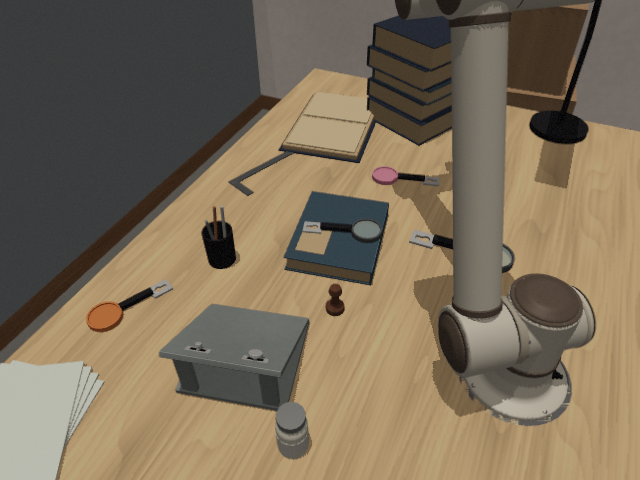

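Candidates for the magnifier (top view):
- Black and steel on the register, (350,245).
- Black and steel, larger, on the desk, (385,340).
- Orange, (205,125).
- Pink, (455,250).

I choose the one on the register. The rack is at (210,235), with a small-looking peg at (174,222) and a larger one at (184,260). I'll check both in one close crop.

Run:
```python
from h import *
t=np.load('pics/top0.npz')['im'];s=np.load('pics/side0.npz')['im']
def c(im,x,y,w,h): return cv2.resize(im[y:y+h,x:x+w],(400,300),interpolation=cv2.INTER_CUBIC)
m=np.vstack([np.hstack([c(t,310,207,80,60+0),c(s,295,200,100,75)]),np.hstack([c(t,150,195,100,75),c(s,165,320,120,90)])])
cv2.imwrite('pics/crop1.png',m[:,:,::-1])
```

```text
(no output)
```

View pics/crop1.png

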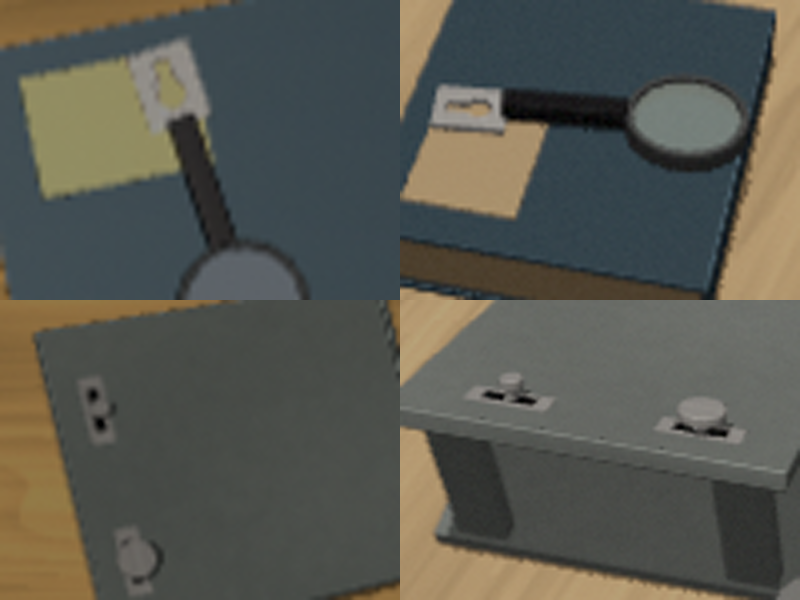

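The crop shows the black-handled magnifier with its steel keyhole plate at top (344,223). The small-headed peg is at top (175,222) and side (198.6,344), and the large head is at top (184,259). Next I measure.

Run:
```python
from h import *
np.set_printoptions(precision=4,suppress=True)
D={n:np.load(f'pics/{n}0.npz') for n in('top','side')}
def pl(n,poly):
    m=np.zeros((480,640),np.uint8); cv2.fillPoly(m,[np.array(poly,np.int32)],1)
    v,u=np.nonzero(m&(D[n]['d']>0)); P=withdepth(n,np.c_[u,v],D[n]['d']); c=P.mean(0)
    for _ in range(3):
        c=P.mean(0); N=np.linalg.svd(P-c,full_matrices=False)[2][2]; N*=np.sign(N[2]); e=(P-c)@N; P=P[abs(e)<3*e.std()+1e-4]
    print(n,'plane n',N,'c',c,'tilt',np.degrees(np.arccos(N[2])),'yaw upslope',np.degrees(np.arctan2(-N[1],-N[0])),'rms',e.std()); return N,c
P={'top':pl('top',[(196,205),(240,198),(254,258),(210,268)]),'side':pl('side',[(215,315),(300,322),(290,345),(215,338)])}
pl('top',[(365,215),(388,210),(398,262),(378,262)]);pl('side',[(335,205),(380,210),(375,220),(335,217)])
# magnifier, top & side
for n,box in(('top',(318,212,382,285)),('side',(298,215,388,247))):
    im=D[n]['im'].astype(int); x0,y0,x1,y1=box
    g=im.max(2); m=np.zeros((480,640),np.uint8); m[y0:y1,x0:x1]=(g<45)[y0:y1,x0:x1]
    k,l,st,ce=cv2.connectedComponentsWithStats(m); 
    for i in range(1,k):
        if st[i,4]>15: print(n,'dark',st[i],ce[i],onz(n,[ce[i]],.06)[0])
    b=np.zeros((480,640),np.uint8); sat=im.max(2)-im.min(2); b[y0:y1,x0:x1]=((g>120)&(sat<30))[y0:y1,x0:x1]
    k,l,st,ce=cv2.connectedComponentsWithStats(b)
    for i in range(1,k):
        if st[i,4]>10: print(n,'bright',st[i],ce[i],onz(n,[ce[i]],.049)[0])
print(D['top']['im'][215:245,337:353].max(2));
```

```text
top plane n [ 0.1237 -0.4953  0.8599] c [0.5037 0.1539 0.0639] tilt 30.698846557890164 yaw upslope 104.02294237032656 rms 0.002746510452337232
side plane n [ 0.1205 -0.4854  0.8659] c [0.4852 0.1638 0.0723] tilt 30.01118450030021 yaw upslope 103.93980729494356 rms 0.0007817711291834603
top plane n [0.0017 0.0009 1.    ] c [ 0.4857 -0.2943  0.0444] tilt 0.11170993591069134 yaw upslope -151.10598970308138 rms 0.002806051107223422
side plane n [ 0.0112 -0.0313  0.9994] c [ 0.4499 -0.2804  0.0447] tilt 1.906098132077975 yaw upslope 109.62676515186888 rms 0.0019294973951287874
top dark [344 230  13  28 124] [350.5081 243.7177] [ 0.4654 -0.2016  0.06  ]
top bright [335 215  17  19 146] [342.8973 223.4041] [ 0.5246 -0.1817  0.049 ]
side dark [321 215  67  32 409] [350.0611 230.6308] [ 0.4298 -0.195   0.06  ]
side bright [303 221  18  11 122] [311.4754 226.4672] [ 0.5268 -0.1816  0.049 ]
side bright [354 222  26  15 304] [366.2039 229.1349] [ 0.4001 -0.2278  0.049 ]
[[ 81  81  80  81  81  93  94 108 122 122 102  82  80  80  80  80]
 [ 81  81  93  94 107 121 124 142 143 144 120  84  80  81  8
[... 1183 characters left out ...]
  45  44  42  41  61 110  82]
 [145 145 146 145 146 145 145 100  48  44  43  42  41  42 128  83]
 [146 145 145 146 145 146 146 129  48  43  44  43  41  37 113  81]
 [146 145 145 146 145 145 146 146  60  45  44  42  41  41  71  88]
 [145 146 146 145 145 146 145 145  92  46  44  43  42  40  59 102]
 [144 146 145 145 145 146 145 145 130  49  43  45  42  42  38  83]
 [146 145 146 145 145 145 146 145 130  56  45  45  43  42  42  46]
 [146 145 145 126 128 123 117 117  97  60  38  45  44  42  40  37]
 [118 117 117  88  94  85  82  81  81  72  26  46  44  44  41  37]
 [ 71  80  82  81  82  81  81  81  81  81  30  47  46  43  42  41]
 [ 81  81  81  81  81  81  80  81  80  81  49  36  44  44  42  42]]
```

Run:
```python
from h import *
np.set_printoptions(precision=4,suppress=True,linewidth=220)
D={n:np.load(f'pics/{n}0.npz') for n in('top','side')}
print(D['side']['im'][338:356,184:214].max(2)); print(D['top']['im'][213:234,166:182].max(2))
im=D['top']['im'].astype(int); g=im.max(2)
m=(g<60); m[:230]=0; m[:, :340]=0; m[256:]=0; m[:,362:]=0
v,u=np.nonzero(m); P=onz('top',np.c_[u,v],.0605)[:,:2]; c=P.mean(0); a=np.linalg.svd(P-c)[2][0]; a*=np.sign(a[0]); q=(P-c)@a
print('handle yaw',np.degrees(np.arctan2(a[1],a[0])),'c',c,q.min(),q.max())
v,u=np.nonzero((im.max(2)-im.min(2)<25)&(g>110)); k=(u>330)&(u<356)&(v>212)&(v<238); u,v=u[k],v[k]
P=onz('top',np.c_[u,v],.049)[:,:2]; print('plate top',cv2.minAreaRect(P.astype(np.float32)*1000))
im=D['side']['im'].astype(int); g=im.max(2)
v,u=np.nonzero((im.max(2)-im.min(2)<25)&(g>110)); k=(u>298)&(u<325)&(v>216)&(v<236); u,v=u[k],v[k]
P=onz('side',np.c_[u,v],.049)[:,:2]; print('plate side',cv2.minAreaRect(P.astype(np.float32)*1000))
```

```text
[[108 107 110 108 108 106 105 108 106 106 104 107 106 104 107 106 108 108 108 108 104 107 106 104 105 103 107 107 105 105]
 [108 110 107 108 108 106 106 107 105 106 106 107 106 105 105 106 107 108 108 108 106 109 107 107 104 107 107 105 107 106]
 [107 108 109 108 107 108 108 107 108 107 106 107 107 106 107 107 106 107 105 107 107 105 106 108 107 107 105 107 106 107]
 [110 110 110 108 108 109 109 108 108 108 108 107 107 111 113 114 109 106 103 105 106 107 105 105 105 107 105 106 106 105]
 [108 109 107 107 106 107 108 107 107 106 106 118 131 137 137 137 138 111 106 105 107 105 105 102 105 105 104 104 104 103]
 [109 108 107 108 106 107 108 107 107 106 112 131 137 137 138 138 136 119 106 107 107 106 107 107 106 103 102 105 104 105]
 [108 106 107 108 107 107 108 107 107 107 102 133 141 150 150 146 124  89  99 106 108 107 107 106 106 106 104 105 104 104]
 [105 107 106 111 115 110 109 106 108 107 102 111 116 115 115 109  94  82  99 106 106 105 106 106 107 105 105 106 105 104]
 [108 106 117 133 137 138 132 129 124 116 111 112 114 114 111 103  89  71  99 106 105 104 107 104 105 107 105 104 10
[... 2139 characters left out ...]
76  75  88 101  89  88 102 106  92  77  74  74]
 [ 74  75  76  76  75  74  83  98 105 105 106 105  93  78  75  75]
 [ 74  74  75  75  75  75  78  91  98  96  93  93  86  77  76  75]
 [ 77  73  74  76  76  76  72  78  82  79  75  73  75  76  75  76]
 [ 77  73  74  75  76  74  74  74  74  74  73  74  74  75  75  74]
 [ 71  74  73  74  75  73  73  74  74  73  73  75  76  74  74  74]]
handle yaw 18.211228050240063 c [ 0.4662 -0.2005] -0.03914606678625695 0.03914594025811633
plate top ((523.1737670898438, -182.79159545898438), (45.55945587158203, 34.56028747558594), 17.29387664794922)
plate side ((525.8287353515625, -182.29974365234375), (44.54954147338867, 36.83338165283203), 17.540454864501953)
```

Run:
```python
from h import *
np.set_printoptions(precision=4,suppress=True,linewidth=220)
y=np.radians(104); up=np.array([np.cos(y)*.866,np.sin(y)*.866,.5]); n=np.array([-.5*np.cos(y),-.5*np.sin(y),.866]); L=np.cross(n,up)
c0=np.array([.4852,.1638,.0723])
def onpl(cam,uv,h,c=c0):
    o,d=rays(cam,uv); return o+d*(((c+n*h-o)@n)/(d@n))[:,None]
f=lambda P:np.c_[(P-c0)@up,(P-c0)@L,(P-c0)@n]*1000
hs=onpl('side',[(197.8,343.0)],.013); ht=onpl('top',[(174.7,221.6)],.013)
print('head side',hs,f(hs),'top',ht,f(ht))
o1,d1=rays('side',[(197.8,343.0)]);o2,d2=rays('top',[(174.7,221.6)])
A=np.c_[d1[0],-d2[0]]; t=np.linalg.lstsq(A,o2-o1,rcond=None)[0]; p=o1+t[0]*d1[0];q=o2+t[1]*d2[0]; print('tri',p,q,f(np.array([p,q])))
D={k:np.load(f'pics/{k}0.npz') for k in('top','side')}
# board top-face outline & strip from masks
for cam,seed,lo,hi in(('top',(215,235),60,86),('side',(250,335),97,114)):
    g=cv2.GaussianBlur(D[cam]['im'],(3,3),0).astype(int); m=((g.max(2)-g.min(2)<22)&(g.max(2)>lo)&(g.max(2)<hi)).astype(np.uint8)
    k,l=cv2.connectedComponents(m); b=(l==l[seed[1],seed[0]]).astype(np.uint8)
    cs=max(cv2.findContours(b,0,2)[0],key=cv2.contourArea); h=cv2.convexHull(cs)
    ap=cv2.approxPolyDP(h,5,True).reshape(-1,2); P=onpl(cam,ap,0); print(cam,ap.tolist(),'\n',P,'\n',f(P))
# strips
for cam,boxes in(('side',[(180,336,212,354)]),('top',[(167,212,180,232)])):
  for x0,y0,x1,y1 in boxes:
    dk=D[cam]['im'][y0:y1,x0:x1].max(2)<35; v,u=np.nonzero(dk); k,l,st,ce=cv2.connectedComponentsWithStats(dk.astype(np.uint8))
    P=onpl(cam,ce[1:]+[x0,y0],0); print(cam,'slot dark',st[1:,4],ce[1:]+[x0,y0],f(P))
s=D['side']['d'];print(s[342:345,195:201])
```

```text
head side [[0.53   0.2757 0.1437]] [[120.3633 -70.5058  12.9994]] top [[0.5288 0.2738 0.1428]] [[118.5615 -68.9613  12.9994]]
tri [0.5307 0.275  0.1425] [0.5289 0.2741 0.142 ] [[119.0359 -71.0313  12.3233]
 [118.3461 -69.1007  12.1767]]
top [[244, 191], [262, 260], [178, 281], [159, 204]] 
 [[0.6278 0.1062 0.0201]
 [0.4241 0.0548 0.0198]
 [0.37   0.2641 0.1446]
 [0.577  0.3163 0.1449]] 
 [[-104.3909 -124.4494   -0.    ]
 [-105.0619   85.6197   -0.    ]
 [ 144.5518   87.5491    0.    ]
 [ 145.2054 -125.9338   -0.    ]]
side [[160, 352], [211, 305], [307, 319], [279, 372]] 
 [[0.5768 0.3208 0.1474]
 [0.6269 0.1189 0.0274]
 [0.4204 0.0661 0.0266]
 [0.3707 0.2698 0.1477]] 
 [[ 150.2582 -126.8819    0.    ]
 [ -89.8751 -126.6688    0.    ]
 [ -91.3992   86.5538   -0.    ]
 [ 150.7309   85.4248   -0.    ]]
side slot dark [7 7] [[193.4286 348.2857]
 [201.8571 349.7143]] [[117.3674 -79.5069   0.    ]
 [117.5284 -63.6217   0.    ]]
top slot dark [3 4] [[172.6667 218.3333]
 [174.5    225.5   ]] [[118.434  -80.9681  -0.    ]
 [118.1927 -60.7523   0.    ]]
[[0.9097 0.9072 0.9107 0.9114 0.9119 0.9132]
 [0.906  0.9086 0.9051 0.9092 0.9093 0.907 ]
 [0.9043 0.9042 0.9041 0.9018 0.9048 0.9038]]
```

Emit:
jog_arm --plan "0 0 0 0 0 0.75 -1;-.65 .6 .2 0 0 0 -1;-.65 .6 .2 0 0 0 -1;-.65 .6 .2 0 0 0 -1;-.65 .6 .2 0 0 0 -1;-.65 .6 .2 0 0 0 -1;-.65 .6 .2 0 0 0 -1;-.65 .6 .2 0 0 0 -1;-.65 .6 .2 0 0 0 -1;-.65 .6 .2 0 0 0 -1"

```text
time_s: 1.1
tcp_pos: [0.3521, -0.396, 0.1769]
ee_rot: [[-0.951, -0.31, -0.001], [-0.31, 0.951, 0.001], [0.0, 0.001, -1.0]]
wrist_force: [0.8, -0.6, -0.2]
gripper_width: 1.001
gripper_force: 0.0
```

Emit:
jog_arm --plan "-.65 .6 .2 0 0 0 -1;-.65 .6 .2 0 0 0 -1;-.65 .6 .2 0 0 0 -1;-.65 .6 .2 0 0 0 -1;-.65 .6 .2 0 0 0 -1;-.65 .6 .2 0 0 0 -1;-.65 .6 .2 0 0 0 -1;-.65 .6 .2 0 0 0 -1;-.65 .6 .2 0 0 0 -1;0 0 0 0 0 0 -1"

```text
time_s: 2.1
tcp_pos: [0.4495, -0.2217, 0.1317]
ee_rot: [[-0.95, -0.313, -0.002], [-0.313, 0.95, 0.001], [0.001, 0.001, -1.0]]
wrist_force: [0.3, -0.8, -0.2]
gripper_width: 1.003
gripper_force: 0.0
```

```bash
cat >> h.py <<'E'
from scipy.spatial.transform import Rotation as Ro
def frame(yaw,tilt):  # tool rot for magnifier x-axis yaw, pitched up by tilt
    y,t=np.radians([yaw,tilt]); X=np.array([np.cos(y)*np.cos(t),np.sin(y)*np.cos(t),np.sin(t)]); Z=np.array([-np.sin(t)*np.cos(y),-np.sin(t)*np.sin(y),np.cos(t)])
    return np.c_[-X,np.cross(Z,X),-Z]
def delta(p,R):
    s=r.sense(); R0=np.array(s['ee_rot']); p0=np.array(s['tcp_pos'])
    print('t',s['time_s'],'p',p0.round(4),'shift units',((R0.T@(p-p0))/.025).round(3),'in target axes',((R.T@(p-p0))/.025).round(3),'turn units',(np.degrees(Ro.from_matrix(R0.T@R).as_rotvec())/8).round(3),'F',np.round(s['wrist_force'],2),'w',s['gripper_width'])
E
python3 -c "
from h import *
delta(np.array([.4646,-.202,.047]),frame(18,0))"
```

```text
t 2.1 p [ 0.4495 -0.2217  0.1317] shift units [-0.823  0.557  3.387] in target axes [-0.816  0.563  3.388] turn units [ 0.007 -0.009  0.026] F [ 0.25 -0.8  -0.22] w 1.002719533965761
```

Emit:
jog_arm --plan "-.4 .28 .5 0 0 0 -1;-.42 .28 .5 0 0 0 -1;0 0 .5 0 0 0 -1;0 0 .5 0 0 0 -1;0 0 .5 0 0 0 -1;0 0 .5 0 0 0 -1;0 0 .3 0 0 0 -1;0 0 .05 0 0 0 -1;0 0 0 0 0 0 0.5;0 0 0 0 0 0 1"

```text
time_s: 3.1
tcp_pos: [0.4648, -0.2038, 0.0492]
ee_rot: [[-0.951, -0.31, 0.001], [-0.31, 0.951, -0.0], [-0.001, -0.001, -1.0]]
wrist_force: [0.0, -0.1, -0.0]
gripper_width: 0.897
gripper_force: 0.0
```

Emit:
jog_arm --plan "0 0 0 0 0 0 1;0 0 0 0 0 0 1;0 0 0 0 0 0 1;0 0 0 0 0 0 1;0 0 0 0 0 0 1;0 0 0 0 0 0 1;0 0 0 0 0 0 1;0 0 0 0 0 0 1;0 0 0 0 0 0 1;0 0 0 0 0 0 1"

```text
time_s: 4.1
tcp_pos: [0.4642, -0.2036, 0.0488]
ee_rot: [[-0.951, -0.31, -0.0], [-0.31, 0.951, 0.0], [0.0, 0.0, -1.0]]
wrist_force: [0.7, 1.4, 0.5]
gripper_width: 0.177
gripper_force: 30.0
```

Emit:
jog_arm --plan "0 0 -.6 0 0 0 1;0 0 -1 0 0 0 1;0 0 -1 0 0 -.9 1;0 0 -1 0 0 -.9 1;0 0 -1 0 0 -.9 1;0 0 -1 0 0 -.9 1;0 0 -1 0 0 -.9 1;0 0 -1 0 0 -.9 1;0 0 -.4 0 0 -.9 1;0 0 0 0 0 -.9 1"

```text
time_s: 5.1
tcp_pos: [0.465, -0.2038, 0.2504]
ee_rot: [[-0.243, -0.97, 0.003], [-0.97, 0.243, -0.0], [-0.0, -0.003, -1.0]]
wrist_force: [-0.1, 0.1, -2.5]
gripper_width: 0.181
gripper_force: 30.0
```

Emit:
jog_arm --plan "0 0 0 0 0 -.9 1;0 0 0 0 0 -.9 1;0 0 0 0 0 -.9 1;0 0 0 0 0 -.85 1;0 0 0 0 -.75 0 1;0 0 0 0 -.75 0 1;0 0 0 0 -.75 0 1;0 0 0 0 -.75 0 1;0 0 0 0 -.75 0 1;0 0 0 0 0 0 1"

```text
time_s: 6.1
tcp_pos: [0.4644, -0.2054, 0.246]
ee_rot: [[0.205, -0.971, -0.123], [-0.84, -0.239, 0.488], [-0.503, 0.003, -0.864]]
wrist_force: [-0.4, 0.1, -2.8]
gripper_width: 0.181
gripper_force: 30.0
```

```bash
cat >> h.py <<'E'
R1=frame(104,30); UP=-R1[:,0]; LF=R1[:,1]; NN=-R1[:,2]
B=np.array([.4852,.1638,.0723])+UP*.118-LF*.070   # peg foot on board
KT=np.array([-.0589,0,.0048])                      # keyhole in tool frame
def tgt(h,du=0,dl=0): return B+NN*h+UP*du+LF*dl-R1@KT
E
python3 -c "
from h import *
print(B); delta(tgt(.045),R1)
print('stamp,cup,jar',onz('top',[(283,273)],.076),onz('top',[(290,160)],.095),onz('top',[(165,295)],.105))"
```

```text
[0.52839846 0.27989002 0.1313    ]
t 6.1 p [ 0.4644 -0.2054  0.246 ] shift units [-11.119  -7.145  11.12 ] in target axes [-11.128  -7.18   11.089] turn units [ 0.01   0.026 -0.032] F [-0.4   0.15 -2.8 ] w 0.18075693610591234
stamp,cup,jar [[ 0.38608008 -0.01041826  0.076     ]] [[ 0.70115554 -0.03499824  0.095     ]] [[0.33109938 0.31214893 0.105     ]]
```

Emit:
jog_arm --plan "-.65 -.4 .5 0 0 0 1;-.65 -.4 .5 0 0 0 1;-.65 -.4 .5 0 0 0 1;-.65 -.4 .5 0 0 0 1;-.65 -.4 .5 0 0 0 1;-.65 -.4 .5 0 0 0 1;-.65 -.4 .5 0 0 0 1;-.65 -.4 .5 0 0 0 1;-.65 -.4 .5 0 0 0 1;-.65 -.4 .5 0 0 0 1"

```text
time_s: 7.1
tcp_pos: [0.5115, 0.0189, 0.2217]
ee_rot: [[0.211, -0.97, -0.121], [-0.841, -0.244, 0.483], [-0.498, -0.0, -0.867]]
wrist_force: [-1.2, -0.1, -1.9]
gripper_width: 0.184
gripper_force: 30.0
```

Emit:
jog_arm --plan "-.65 -.4 .7 0 0 0 1;-.65 -.4 .7 0 0 0 1;-.65 -.4 .7 0 0 0 1;-.65 -.4 .7 0 0 0 1;-.65 -.4 .7 0 0 0 1;-.65 -.4 .7 0 0 0 1;-.65 -.4 .7 0 0 0 1;-.08 -.35 .7 0 0 0 1;0 0 .5 0 0 0 1;0 0 0 0 0 0 1"

```text
time_s: 8.1
tcp_pos: [0.5435, 0.2081, 0.145]
ee_rot: [[0.209, -0.97, -0.126], [-0.841, -0.244, 0.483], [-0.5, 0.005, -0.866]]
wrist_force: [0.4, -0.6, -1.9]
gripper_width: 0.181
gripper_force: 30.0
```

Run:
```python
from h import *
delta(tgt(.045),R1)
ims={}
for n in('top','side'):
    im,d=r.capture(n); ims[n]=im; np.savez('pics/'+n+'1.npz',im=im,d=d)
    print(n,proj(n,[B+NN*.013,B+NN*.05]).round(1).tolist())
def c(im,x,y,w,h): return cv2.resize(im[y:y+h,x:x+w],(400,600),interpolation=cv2.INTER_CUBIC)
cv2.imwrite('pics/crop2.png',np.hstack([c(ims['side'],170,280,80,120),c(ims['top'],150,180,80,120)])[:,:,::-1])
```

```text
t 8.1 p [0.5435 0.2081 0.145 ] shift units [ 0.089 -0.108 -0.05 ] in target axes [ 0.089 -0.108 -0.05 ] turn units [ 0.04  -0.004 -0.007] F [ 0.43 -0.63 -1.91] w 0.18078361045420116
top [[174.8, 221.2], [177.9, 218.2]]
side [[198.6, 342.5], [199.3, 323.0]]
```

View pics/crop2.png

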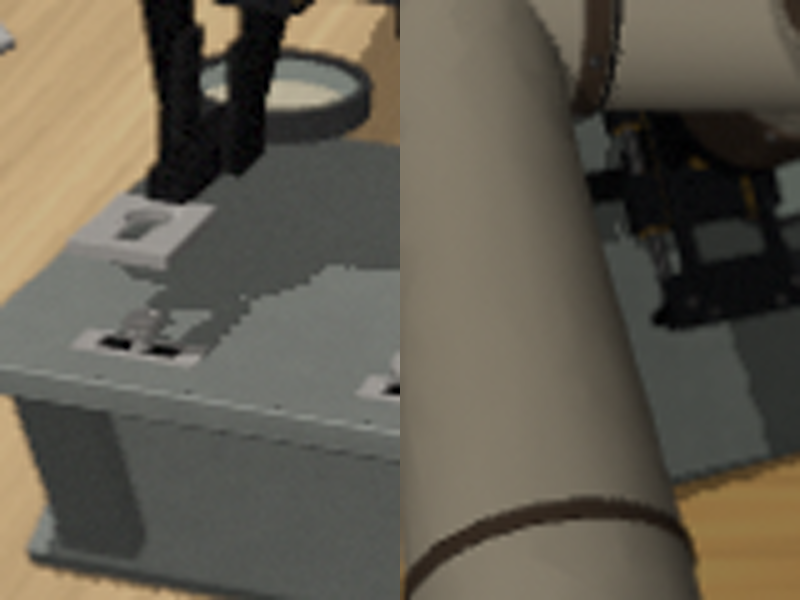

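```bash
cat >> h.py <<'E'
C0=np.array([.4852,.1638,.0723])
def bc(P): return np.c_[(P-C0)@UP,(P-C0)@LF,(P-C0)@NN]*1000   # board coords mm
def onh(cam,uv,h):
    o,d=rays(cam,uv); return o+d*(((C0+NN*h-o)@NN)/(d@NN))[:,None]
def plate(im,dep,x0,y0,x1,y1,thr=128):
    g=im.astype(int); m=np.zeros((480,640),np.uint8); m[y0:y1,x0:x1]=((g.max(2)>thr)&(g.max(2)-g.min(2)<25))[y0:y1,x0:x1]
    k,l,st,ce=cv2.connectedComponentsWithStats(m); i=1+np.argmax(st[1:,4]); v,u=np.nonzero(l==i); ok=dep[v,u]>0
    P=bc(withdepth('side',np.c_[u,v][ok],dep)); h=np.median(P[:,2]); print('px',st[i],'depth h',h,P[:,2].std())
    return u,v,h
E
python3 - <<'E'
from h import *
np.set_printoptions(precision=2,suppress=True,linewidth=220)
z=np.load('pics/side1.npz'); im,d=z['im'],z['d']
print(im[316:336,182:216].max(2))
u,v,h=plate(im,d,180,314,216,336)
s=r.sense(); R=np.array(s['ee_rot']); p=np.array(s['tcp_pos'])
hp=bc((p+R@np.array([-.0639,0,-.0002]))[None]); print('predicted plate-top centre',hp)
for hh in(h,hp[0,2]):
    Q=bc(onh('side',np.c_[u,v],hh/1000))[:,:2]; print(hh,cv2.minAreaRect(Q.astype(np.float32)))
    print([ (c,Q[np.argmax(Q@np.array(c))]) for c in((1,1),(1,-1),(-1,1),(-1,-1))])
m=np.zeros((480,640),np.uint8); cv2.fillPoly(m,[np.array([(215,338),(290,352),(285,362),(215,345)],np.int32)],1)
E
```

```text
[[198 198 199 199 199 198 197 198 198 193 187 189 196 197 182 132  91  45  14  19  18  17  18  19  18  19  16  18  14   2  39  71  79  76]
 [199 198 197 198 198 198 198 199 194 188 189 195 198 182 129  83  79  42  20  20  19  15  24  24  17  14  11  13   8  55  74  80  79  79]
 [199 197 198 198 198 197 195 191 186 187 194 185 174 132  89  84  81  44  16  23  28  19  23  24  23  17  13  18  55  74  80  78  81  80]
 [197 198 199 198 198 196 190 186 188 193 185 164 156 152 150 151 130  70  26  21  22  22  21  20  20  10  17  53  74  78  80  82  78  78]
 [198 198 198 197 198 191 187 187 193 184 164 155 154 153 154 154 160 152 128 120 100  66  55  37  20  76  97  96  96  83  79  79  78  77]
 [198 199 198 199 194 188 187 191 183 164 155 153 155 154 155 155 149 144 145 147 148 149 148 150 151 152 152 152 152 151 125  88  79  77]
 [198 198 198 195 190 187 189 183 165 155 154 156 154 135 121 119 119 123 129 133 133 141 152 170 160 155 155 156 154 141 101  78  79  78]
 [199 198 196 190 187 190 177 162 158 154 156 156 142 103 110 117 116 121 127 129 131 121 141 163 158 155 155 155 143 101  79  
[... 1630 characters left out ...]
  80  77  79  78  80  78  77  79  79  77  78  77]]
px [180 318  32  16 219] depth h 50.37669787158727 6.8927214664693786
predicted plate-top centre [[125.22 -68.69  51.12]]
50.37669787158727 ((132.16567993164062, -69.35797119140625), (64.0457763671875, 36.50055694580078), 3.4012818336486816)
[((1, 1), array([155.94, -49.66])), ((1, -1), array([165.16, -84.68])), ((-1, 1), array([103.24, -54.15])), ((-1, -1), array([101.02, -85.12]))]
51.11871581554321 ((133.745849609375, -68.7252197265625), (63.917240142822266, 36.42729568481445), 3.401277780532837)
[((1, 1), array([157.47, -49.07])), ((1, -1), array([166.67, -84.02])), ((-1, 1), array([104.88, -53.55])), ((-1, -1), array([102.67, -84.46]))]
```

Run:
```python
from h import *
np.set_printoptions(precision=2,suppress=True,linewidth=220)
z=np.load('pics/side1.npz'); im,d=z['im'],z['d']
m=np.zeros((480,640),np.uint8); cv2.fillPoly(m,[np.array([(194,321),(196,320),(210,322),(202,329),(186,326)],np.int32)],1)
m&=((im.max(2)>140)&(im.max(2)<170)); v,u=np.nonzero(m); P=bc(withdepth('side',np.c_[u,v],d)); print('plate depth h',np.median(P[:,2]),P[:,2].std()/len(P)**.5,len(P))
m[:]=0; cv2.fillPoly(m,[np.array([(215,340),(245,344),(240,352),(205,346)],np.int32)],1); v,u=np.nonzero(m&(im.max(2)<115)&(im.max(2)>60)); P=bc(withdepth('side',np.c_[u,v],d)); print('board h',np.median(P[:,2]),P[:,2].std(),len(P))
E4=dict(left=[(191.5,320),(187.3,324),(183.3,327)],right=[(212.3,321),(211.65,322),(208.7,325),(203.7,330)],top=[(186,328),(192.5,329),(198,330),(202.5,331)],back=[(196,318.5),(209,320.2)])
for h in(.050,.051,.052):
    print(h,{k:bc(onh('side',a,h))[:,:2].round(1).tolist() for k,a in E4.items()})
```

```text
plate depth h 50.68874220450446 3.78950440847158 97
board h -0.0732411841803549 0.6664011280840584 64
0.05 {'left': [[110.8, -87.6], [129.6, -87.3], [143.7, -88.4]], 'right': [[101.6, -52.3], [106.1, -51.8], [120.2, -51.8], [142.9, -51.9]], 'top': [[145.9, -82.5], [145.8, -70.8], [146.3, -60.7], [147.4, -52.2]], 'back': [[101.6, -83.0], [100.4, -59.0]]}
0.051 {'left': [[113.0, -86.7], [131.7, -86.4], [145.8, -87.5]], 'right': [[103.8, -51.5], [108.3, -51.0], [122.4, -51.0], [145.0, -51.1]], 'top': [[148.0, -81.6], [147.9, -70.0], [148.4, -59.9], [149.5, -51.4]], 'back': [[103.9, -82.1], [102.6, -58.2]]}
0.052 {'left': [[115.2, -85.8], [133.9, -85.5], [147.9, -86.5]], 'right': [[106.0, -50.7], [110.5, -50.2], [124.6, -50.2], [147.1, -50.3]], 'top': [[150.1, -80.7], [150.0, -69.1], [150.5, -59.1], [151.6, -50.6]], 'back': [[106.1, -81.2], [104.8, -57.4]]}
```

Emit:
jog_arm --plan ".092 -.04 .2 .04 0 0 1;0 0 .2 0 0 0 1;0 0 .2 0 0 0 1;0 0 .2 0 0 0 1;0 0 .2 0 0 0 1;0 0 .16 0 0 0 1;0 0 0 0 0 0 1;0 0 0 0 0 0 1;0 0 0 0 0 0 1;0 0 0 0 0 0 1"

```text
time_s: 9.2
tcp_pos: [0.5438, 0.2205, 0.1216]
ee_rot: [[0.211, -0.971, -0.115], [-0.84, -0.24, 0.486], [-0.5, -0.005, -0.866]]
wrist_force: [1.0, -0.4, -1.2]
gripper_width: 0.176
gripper_force: 30.0
```

```bash
cat >> h.py <<'E'
def key():  # keyhole in board coords from kinematics (+0.5 up, -0.3 L, as the camera showed)
    s=r.sense(); R=np.array(s['ee_rot']); p=np.array(s['tcp_pos'])
    e=np.degrees(Ro.from_matrix(R.T@R1).as_rotvec()); F=np.array(s['wrist_force'])
    print('t',s['time_s'],'key',(bc((p+R@KT)[None])+[.6,-.3,0]).round(2),'turn err',e.round(2),'F up,L,n',np.round([F@UP,F@LF,F@NN],1),'w',round(s['gripper_width'],3))
E
python3 - <<'E'
from h import *
key()
im,d=r.capture('side'); np.savez('pics/side2.npz',im=im,d=d); 
x=cv2.resize(im[315:365,165:232],(800,600),interpolation=cv2.INTER_CUBIC); cv2.imwrite('pics/crop3.png',x[:,:,::-1])
E
```

```text
t 9.2 key [[119.5  -70.81  17.49]] turn err [-0.32 -0.    0.06] F up,L,n [-1.1 -0.9 -0.8] w 0.176
```

View pics/crop3.png

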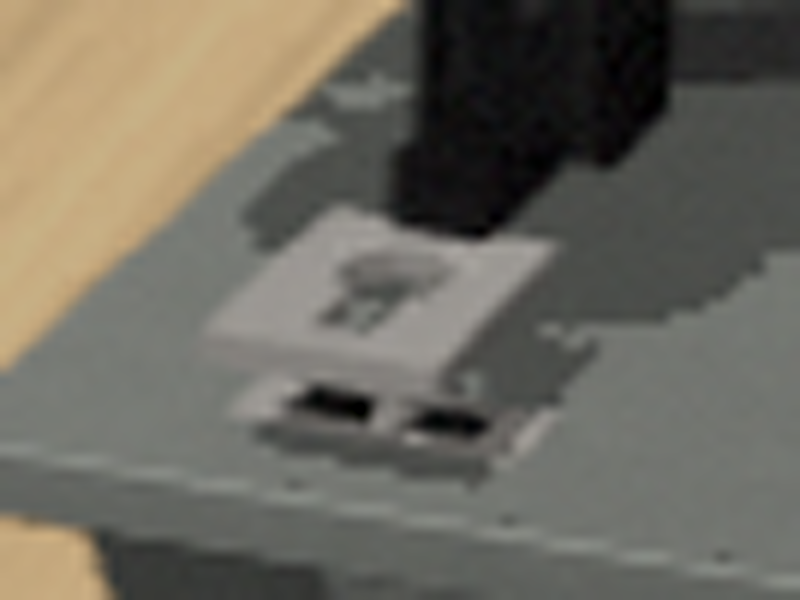

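Run:
```python
from h import *
np.set_printoptions(precision=1,suppress=True,linewidth=220)
z=np.load('pics/side2.npz'); im=z['im']
print(im[331:353,180:214].max(2))
f=lambda x,y:(165+x*67/800-.5,315+y/12-.5)
print('corners',bc(onh('side',[f(335,205),f(560,240),f(438,366),f(207,328)],.0225)).tolist())
print('neck',bc(onh('side',[f(375,400),f(408,405),f(393,404)],.002)).tolist())
```

```text
[[169 135 123 122 122 121  98  80  78  78  80  81  80  79  79  80  78  55  28  15  24  21  21  23  22  19  18  12  11  44  70  77  78  78]
 [133 124 123 122 122 100  81  80  81  80  79  78 105 130 123  95  83  52  30  27  20  23  26  24  22  18  14  14  39  70  79  78  77  79]
 [122 120 122 121 122  96  80  79  78  80  80 122 148 153 156 153 152 113  53  24  23  20  23  22  23  23   8  38  70  77  77  79  79  77]
 [124 121 122 121 121 121  97  78  79  81 122 148 154 155 155 155 156 153 132 123 101  70  58  34  23  18  77  93  97  82  78  77  76  77]
 [124 123 122 121 124 121  95  79  92 139 152 154 154 163 157 162 158 148 147 148 151 150 149 151 133 145 153 154 153 153 141 108  84  76]
 [121 122 124 121 123 122 122 124 146 152 156 154 154 155 138 122 118 120 129 131 133 136 158 160 162 157 155 155 155 157 131  90  79  78]
 [121 121 123 122 121 122 128 147 156 155 156 156 156 122  99 113 115 117 125 130 131 128 130 149 163 158 155 155 155 130  95  79  78  77]
 [120 121 122 121 122 128 148 154 154 156 156 157 151 128 103  98  99  92  92 102 116 112 137 153 155 155 157 155 131  92  77  
[... 1698 characters left out ...]
120 118  95  78  79  79  75  78  82  82  87  94  97 100 102 143 122  89  81  67  57  95 106 105 145 157 124 115 117 119]
 [123 122 120 119 120 119 119 119  96  81  77  77  77  76  79  78  77  75  81  85  87  94  96 100 102 105 105 103 144 131 117 118 116 118]]
corners [[98.70070577946301, -89.81899566364241, 22.499999999999954], [98.39504732461624, -54.1197763997722, 22.49999999999989], [144.25613232450493, -54.84001796207823, 22.499999999999986], [144.2013975662019, -90.0306570070483, 22.49999999999996]]
neck [[118.04287784802102, -74.63755503046191, 1.9999999999999978], [117.9087602912771, -69.5103766187908, 2.0000000000000986], [118.35857511693953, -71.67872980508952, 2.0000000000000924]]
```

Run:
```python
from h import *
E4=dict(left=[(189,335),(186.5,337),(184.3,339),(182.4,341)],right=[(210.4,336),(206.4,340),(204.45,342),(202.7,344)],top=[(187.3,343),(193,344),(198.5,345)],back=[(196,332.5),(207,334.4)])
for h in(.0225,.0235): print(h,{k:bc(onh('side',a,h))[:,:2].round(1).tolist() for k,a in E4.items()})
# neck columns: row 349 right of dark(195) cols 196-198; row 350 196..198 -> neck/base
print('neck',bc(onh('side',[(195.5,349),(199.2,349),(195.3,348),(199.5,350)],.001)).round(1).tolist())
# original picture: neck, rows 347-350
print('neck0',bc(onh('side',[(195.5,349),(199.3,349),(199.6,348)],.001)).round(1).tolist())
```

```text
0.0225 {'left': [[114.3, -89.9], [123.5, -90.6], [132.4, -90.8], [140.8, -90.5]], 'right': [[104.9, -53.5], [122.8, -53.9], [131.4, -54.1], [139.8, -53.9]], 'top': [[145.2, -79.6], [145.5, -69.2], [145.8, -59.0]], 'back': [[100.2, -82.6], [100.8, -61.5]]}
0.0235 {'left': [[116.4, -89.0], [125.5, -89.7], [134.3, -89.9], [142.8, -89.7]], 'right': [[107.0, -52.7], [124.8, -53.2], [133.4, -53.3], [141.7, -53.2]], 'top': [[147.1, -78.8], [147.4, -68.4], [147.8, -58.3]], 'back': [[102.2, -81.8], [102.8, -60.7]]}
neck [[120.6, -74.3, 1.0], [118.4, -68.3, 1.0], [117.1, -76.1, 1.0], [121.9, -66.3, 1.0]]
neck0 [[120.6, -74.3, 1.0], [118.4, -68.1, 1.0], [114.5, -69.1, 1.0]]
```

Emit:
jog_arm --plan "0 .03 0 .02 0 0 1;0 0 .04 0 0 0 1;0 0 .04 0 0 0 1;0 0 .04 0 0 0 1;0 0 .04 0 0 0 1;0 0 .04 0 0 0 1;0 0 .02 0 0 0 1;0 0 0 0 0 0 1;0 0 0 0 0 0 1;0 0 0 0 0 0 1"

```text
time_s: 10.25
tcp_pos: [0.5423, 0.223, 0.1166]
ee_rot: [[0.21, -0.971, -0.113], [-0.84, -0.239, 0.487], [-0.5, -0.007, -0.866]]
wrist_force: [0.9, -0.3, -3.0]
gripper_width: 0.179
gripper_force: 30.0
```

```bash
python3 -c "
from h import *
key()"
```

```text
t 10.25 key [[119.44 -69.99  11.78]] turn err [-0.46 -0.    0.05] F up,L,n [-1.9 -0.8 -2.4] w 0.179
```

Emit:
jog_arm --plan "0 0 0 -.05 0 0 1;0 0 .03 0 0 0 1;0 0 .03 0 0 0 1;0 0 .03 0 0 0 1;0 0 .03 0 0 0 1;0 0 .03 0 0 0 1;0 0 0 0 0 0 1;0 0 0 0 0 0 1;0 0 0 0 0 0 1;0 0 0 0 0 0 1"

```text
time_s: 11.25
tcp_pos: [0.5418, 0.2248, 0.1134]
ee_rot: [[0.21, -0.97, -0.12], [-0.84, -0.242, 0.485], [-0.5, -0.001, -0.866]]
wrist_force: [0.1, -0.2, -1.7]
gripper_width: 0.179
gripper_force: 30.0
```

```bash
python3 -c "
from h import *
key()"
```

```text
t 11.25 key [[119.4  -69.96   8.05]] turn err [-0.06 -0.    0.05] F up,L,n [-1.1  0.  -1.3] w 0.179
```

Emit:
jog_arm --plan "0 0 .04 0 0 0 1;0 0 .04 0 0 0 1;0 0 .04 0 0 0 1;0 0 .04 0 0 0 1;0 0 .04 0 0 0 1;0 0 .04 0 0 0 1;0 0 .03 0 0 0 1;0 0 0 0 0 0 1;0 0 0 0 0 0 1;0 0 0 0 0 0 1"

```text
time_s: 12.25
tcp_pos: [0.541, 0.2281, 0.1075]
ee_rot: [[0.21, -0.97, -0.12], [-0.84, -0.242, 0.485], [-0.5, -0.001, -0.866]]
wrist_force: [0.7, 0.4, -1.5]
gripper_width: 0.179
gripper_force: 30.0
```

Run:
```python
from h import *
key()
im,d=r.capture('side'); np.savez('pics/side3.npz',im=im,d=d); 
x=cv2.resize(im[315:365,165:232],(800,600),interpolation=cv2.INTER_CUBIC); cv2.imwrite('pics/crop4.png',x[:,:,::-1])
```

```text
t 12.25 key [[119.44 -69.97   1.28]] turn err [-0.06 -0.    0.05] F up,L,n [-0.5 -0.8 -1.4] w 0.179
```

View pics/crop4.png

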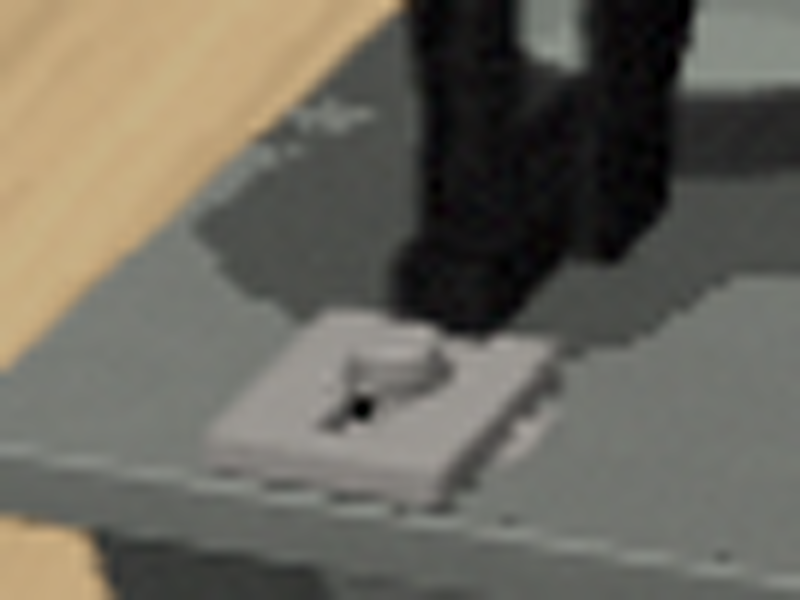

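The head, at crop (397,350), has come up through the wide opening, and the plate is about 1 mm off the board. I'll lower until it touches.

Emit:
jog_arm --plan "0 0 .02 0 0 0 1;0 0 .01 0 0 0 1;0 0 .01 0 0 0 1;0 0 .01 0 0 0 1;0 0 .01 0 0 0 1;0 0 0 0 0 0 1;0 0 0 0 0 0 1;0 0 0 0 0 0 1;0 0 0 0 0 0 1;0 0 0 0 0 0 1"

```text
time_s: 13.3
tcp_pos: [0.5408, 0.2288, 0.1062]
ee_rot: [[0.21, -0.97, -0.12], [-0.84, -0.242, 0.485], [-0.5, -0.001, -0.866]]
wrist_force: [-0.1, -0.4, -2.2]
gripper_width: 0.182
gripper_force: 30.0
```

```bash
python3 -c "
from h import *
key()"
```

```text
t 13.3 key [[119.42 -69.93  -0.25]] turn err [-0.05 -0.    0.05] F up,L,n [-1.4  0.2 -1.7] w 0.182
```

Emit:
jog_arm --plan "0 0 .01 0 0 0 1;0 0 .01 0 0 0 1;0 0 .01 0 0 0 1;0 0 .01 0 0 0 1;0 0 0 0 0 0 1;0 0 0 0 0 0 1;0 0 0 0 0 0 1;0 0 0 0 0 0 1;0 0 0 0 0 0 1;0 0 0 0 0 0 1"

```text
time_s: 14.3
tcp_pos: [0.5408, 0.2289, 0.1061]
ee_rot: [[0.211, -0.97, -0.12], [-0.84, -0.243, 0.485], [-0.5, -0.002, -0.866]]
wrist_force: [-0.9, -4.2, 5.0]
gripper_width: 0.182
gripper_force: 30.0
```

```bash
python3 -c "
from h import *
key()"
```

```text
t 14.3 key [[119.44 -69.96  -0.44]] turn err [-0.08 -0.02  0.09] F up,L,n [-0.8  1.9  6.2] w 0.182
```

Emit:
jog_arm --plan "0 0 -.025 0 0 0 1;.05 0 0 0 0 0 1;.05 0 0 0 0 0 1;.05 0 0 0 0 0 1;.05 0 0 0 0 0 1;.05 0 0 0 0 0 1;0 0 0 0 0 0 1;0 0 0 0 0 0 1;0 0 0 0 0 0 1;0 0 0 0 0 0 1"

```text
time_s: 15.3
tcp_pos: [0.5427, 0.2238, 0.1029]
ee_rot: [[0.211, -0.97, -0.119], [-0.84, -0.242, 0.486], [-0.5, -0.003, -0.866]]
wrist_force: [0.9, -0.1, 6.1]
gripper_width: 0.182
gripper_force: 30.0
```

```bash
python3 -c "
from h import *
key()"
```

```text
t 15.3 key [[113.23 -70.56  -0.46]] turn err [-0.14 -0.01  0.07] F up,L,n [ 2.8 -0.8  5.4] w 0.182
```

Emit:
jog_arm --plan "0 0 -.01 0 0 0 1;.05 0 0 0 0 0 1;.05 0 0 0 0 0 1;.05 0 0 0 0 0 1;.05 0 0 0 0 0 1;.05 0 0 0 0 0 1;0 0 0 0 0 0 1;0 0 0 0 0 0 1;0 0 0 0 0 0 1;0 0 0 0 0 0 1"

```text
time_s: 16.3
tcp_pos: [0.5432, 0.2181, 0.0996]
ee_rot: [[0.21, -0.97, -0.121], [-0.84, -0.242, 0.485], [-0.5, -0.001, -0.866]]
wrist_force: [-0.8, -1.3, 4.2]
gripper_width: 0.18
gripper_force: 30.0
```

```bash
python3 -c "
from h import *
key()"
```

```text
t 16.3 key [[106.65 -69.66  -0.47]] turn err [-0.02 -0.02  0.03] F up,L,n [1.2 1.1 4.2] w 0.18
```

Emit:
jog_arm --plan ".03 0 0 0 0 0 1;.03 0 0 0 0 0 1;.03 0 0 0 0 0 1;.03 0 0 0 0 0 1;.03 0 0 0 0 0 1;0 0 0 0 0 0 1;0 0 0 0 0 0 1;0 0 0 0 0 0 1;0 0 0 0 0 0 1;0 0 0 0 0 0 1"

```text
time_s: 17.3
tcp_pos: [0.5443, 0.2152, 0.0979]
ee_rot: [[0.21, -0.97, -0.12], [-0.84, -0.242, 0.485], [-0.5, -0.001, -0.866]]
wrist_force: [-0.8, -0.7, 3.4]
gripper_width: 0.181
gripper_force: 30.0
```

```bash
python3 -c "
from h import *
key()"
```

```text
t 17.3 key [[103.05 -70.02  -0.45]] turn err [-0.06 -0.01  0.04] F up,L,n [1.3 1.  3.2] w 0.181
```

Emit:
jog_arm --plan ".02 0 0 0 0 0 1;.02 0 0 0 0 0 1;.02 0 0 0 0 0 1;.02 0 0 0 0 0 1;0 0 0 0 0 0 1;0 0 0 0 0 0 1;0 0 0 0 0 0 1;0 0 0 0 0 0 1;0 0 0 0 0 0 1;0 0 0 0 0 0 1"

```text
time_s: 18.3
tcp_pos: [0.5444, 0.2144, 0.0974]
ee_rot: [[0.21, -0.97, -0.12], [-0.839, -0.242, 0.487], [-0.501, -0.001, -0.865]]
wrist_force: [-0.8, 3.1, 5.7]
gripper_width: 0.179
gripper_force: 30.0
```

```bash
python3 -c "
from h import *
key()"
```

```text
t 18.3 key [[102.14 -69.92  -0.36]] turn err [-0.05  0.08  0.06] F up,L,n [5.6 0.  3.3] w 0.179
```

Emit:
jog_arm --plan "0 0 0 0 0 0 0.6;0 0 0 0 0 0 0.4;0 0 0 0 0 0 0.2;0 0 0 0 0 0 0;0 0 0 0 0 0 0;0 0 0 0 0 0 0;0 0 0 0 0 0 0;0 0 -.1 0 0 0 0;0 0 -.3 0 0 0 0;0 0 -.5 0 0 0 0"

```text
time_s: 19.3
tcp_pos: [0.547, 0.2023, 0.1166]
ee_rot: [[0.21, -0.97, -0.121], [-0.84, -0.243, 0.485], [-0.5, 0.0, -0.866]]
wrist_force: [0.0, -0.2, 1.6]
gripper_width: 0.498
gripper_force: 0.0
```

Emit:
jog_arm --plan "0 0 -.7 0 0 0 0;0 0 -.8 0 0 0 0;.5 0 -.8 0 0 0 0;.7 0 -.8 0 0 0 0;.7 0 -.8 0 0 0 0;.7 0 -.8 0 0 0 0;.7 0 -.8 0 0 0 0;.7 0 -.5 0 0 0 0;0 0 0 0 0 0 0;0 0 0 0 0 0 0"

```text
time_s: 20.3
tcp_pos: [0.5864, 0.0452, 0.197]
ee_rot: [[0.209, -0.971, -0.119], [-0.84, -0.241, 0.486], [-0.5, -0.002, -0.866]]
wrist_force: [-0.2, 0.1, -0.5]
gripper_width: 0.499
gripper_force: 0.0
```

Run:
```python
from h import *
key()
ims={}
for n in('top','side'):
    im,d=r.capture(n); ims[n]=im; np.savez('pics/'+n+'4.npz',im=im,d=d)
def c(im,x,y,w,h): return cv2.resize(im[y:y+h,x:x+w],(400,600),interpolation=cv2.INTER_CUBIC)
cv2.imwrite('pics/crop5.png',np.hstack([c(ims['side'],170,270,100,150),c(ims['top'],140,170,100,150)])[:,:,::-1])
```

```text
t 20.3 key [[  0.99 -69.85 172.96]] turn err [-0.13  0.01 -0.  ] F up,L,n [-0.2  0.2 -0.5] w 0.499
```

View pics/crop5.png

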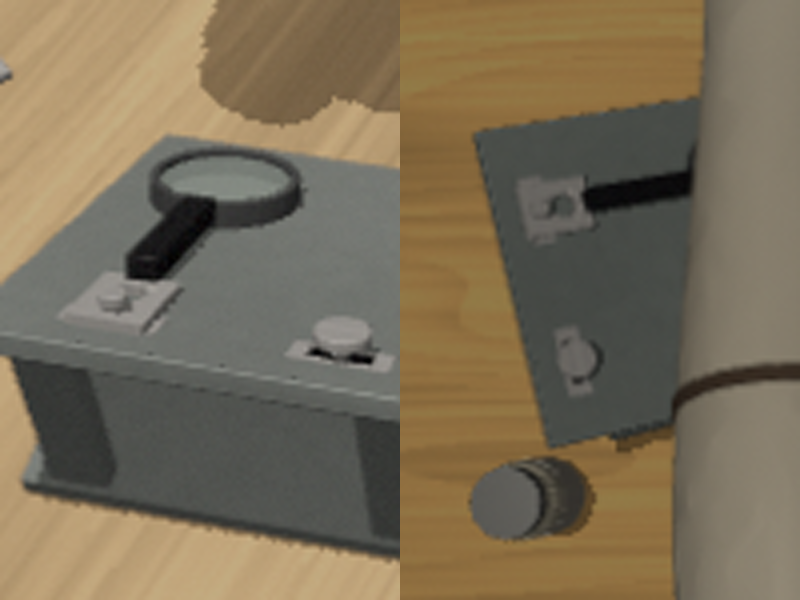

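The magnifier lies on the board. In the side crop the peg head, at (113,297), is over the slot. I'll check that it hangs straight.

Run:
```python
from h import *
np.set_printoptions(precision=1,suppress=True)
for cam,box,lo in(('top',(184,208,212,226),48),('side',(198,318,226,342),40)):
    im=np.load(f'pics/{cam}4.npz')['im']; x0,y0,x1,y1=box; m=np.zeros((480,640),np.uint8); m[y0:y1,x0:x1]=im[y0:y1,x0:x1].max(2)<lo
    k,l,st,ce=cv2.connectedComponentsWithStats(m); i=1+np.argmax(st[1:,4]); v,u=np.nonzero(l==i)
    P=bc(onh(cam,np.c_[u,v],.016))[:,:2]; c=P.mean(0); a=np.linalg.svd(P-c)[2][0]; a*=np.sign(a[0]); q=(P-c)@a
    print(cam,st[i],'c',c,'angle from slope',np.degrees(np.arctan2(a[1],a[0])),q.min(),q.max())
f=lambda x,y:(170+(x+.5)/4-.5,270+(y+.5)/4-.5)
# ring centre from its outer top outline in side view (left,right extremes / far,near), h=14
print('ring',bc(onh('side',[f(149,183),f(301,187),f(225,148),f(225,200)],.014)))
print('head',bc(onh('side',[f(114,293)],.013)),bc(onh('top',[(140+552/4,170+202/4)],.013)))
```

```text
top [186 212  26  11 172] c [ 52.5 -68. ] angle from slope 0.07024373876391055 -37.86117100010097 36.68072506229134
side [202 319  22  21 234] c [ 61.9 -65.1] angle from slope 2.4992862777716978 -48.45093852385404 45.99208394448244
ring [[  -0.5 -101.4   14. ]
 [ -23.8  -29.7   14. ]
 [ -59.4  -82.6   14. ]
 [   5.9  -59.4   14. ]]
head [[119.7 -70.2  13. ]] [[-181.4  -17.2   13. ]]
```

```bash
python3 -c "
from station import r
print(r.finish_job())"
```

```text
the job is handed in; nothing more can be done
None
```

The magnifier is hanging on the small-headed peg, flat on the board and straight down the slope, with the peg against the narrow end of the slot. The gripper is clear and I handed the job in at about 20 s. No verdict came back. I didn't check the pen cup, stamp and jar with a final measurement, but the arm was routed clear of them and met no unexpected forces.

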